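# Receiving dish under the funnel stand

### The arm

A 6-joint arm with a two-finger parallel gripper is mounted at the origin on the work surface. World frame = base frame: x ahead of the robot, y to its left, z up, the work surface at z = 0. Lengths are in m, angles in degrees, forces in N, time in s.
With the tool pointing down it reaches from about 0.325 to 0.775 m from the base axis. Payload 5.5 kg.
Tool frame: the origin (TCP) lies at the centre of the arm's flange, where the gripper is bolted on; the fingertips stand 182 mm ahead of it and the grasp point (between the pads) lies 163 mm ahead of it; z points along the fingers, y is the line along which they close (so a half turn about z gives the same grasp; the last joint's range is limited). The gripper opens to 88 mm and grips with 3 to 60 N. Pads are 20 mm wide; open, the fingers measure 115 mm over their backs; the gripper's body (75 mm by 178 mm) begins 61 mm behind the grasp point.
Start: joints at [-69.998, 5.22, 70.514, -0, 104.267, -3.249], TCP at [0.237, -0.551, 0.405] pointing down, gripper open.
Joint ranges: [-164.24, 164.24], [-49.07, 125.15], [9.68, 141.18], [-86.29, 266.29], [3.28, 154.24], [-151.56, 151.56]. Speed limits (degrees/s): [147.25, 147.25, 172.46, 180, 180, 180].

### API

Orientations are given as [roll, pitch, yaw] about the fixed x, y, z axes, in that order (R = Rz(yaw) Ry(pitch) Rx(roll)).
In Python, from station import r gives the robot as it stands. The module is installed in compiled form; this text tells all that it offers. Calls block until the motion is done:
- r.reach(position, orientation): joint-space move of the TCP to a pose.
- r.servo_line(position, rotation=None, speed=0.15): straight line of the TCP; rotation=None keeps the orientation; speed is the mean speed in m/s.
- r.move_joints(angles): joint-space move.
- r.let_go() and r.grab(squeeze=None): open the fingers fully, or close them until they stop; squeeze is the grip in N (None keeps the last).
- r.wait(seconds).
- r.inverse_kinematics(position, orientation): joint angles nearest the present ones, or None.
- r.sense(): the state.
- r.snapshot(name): name is "scene" or "top" or "wrist"; returns a dict with "frame" (480x640x3 uint8, red, green, blue), "fx", "fy", "cx", "cy" (pixels), "R" (3x3) and "t" (3): a world point X has camera coordinates R X + t. Camera axes: x right, y down, z forward; pixel columns grow to the right and rows downward; lengths in m; the calibration is good to about 2 mm. A picture is of the moment at which its call begins. There is no depth.
A pose or a line that the arm cannot do raises r.IKError and nothing moves.
- r.hand_in(): hands the job in; it is judged then, once.
The state is a dict: "clock": time; "joints": joint angles; "joint_vel": joint speeds; "joint_torque": joint torques, N m; "tcp_pos": TCP position; "orientation": TCP orientation; "contact_force": force on the tool from outside, world axes, zero at the start; "torque": the same for the moment, N m; "opening": finger opening in m; "gripper_force": force on a finger pad.
Only numpy, scipy, OpenCV 4.12 (cv2) and the standard library are available. Lean on these libraries where they do the work, as an engineer would, in place of code of your own. Each camera call takes 0.05 s, during which the arm holds its last target. There are 200 camera calls.

### The job

Two white porcelain dishes with straight handles lie on the laboratory bench. Take the larger one by its handle and slide it along the bench into the passage between the two feet of the wooden funnel stand until its bowl is centred under the funnel's stem, then let go of it. Keep it level and down near the bench, do not knock the stand, and leave the smaller dish where it is.

Things in the scene. Friction and masses are not known exactly. Their poses are not given: they have to be found in the camera images.
- casserole_grip (a point): Place to grasp on the larger white porcelain dish: mid-thickness of its handle, 30 mm above the bench, 120 mm from the bowl's axis along the dish's own +y. The handle is a straight level bar 14 mm wide (x), 12 mm thick (24 to 36 mm above the bench), running from the rim to 145 mm from the bowl's axis. Axes are the dish's own, z up.
- casserole_bowl (a point): Centre of the larger dish's bowl, on its axis, half-way up (20 mm above the bench). The bowl is round and open, 90 mm across the rim, 68 mm across the base, 40 mm high; about 0.2 kg. Axes are the dish's own: the handle points along +y, at the start roughly world +y. The dish starts on the stand's +y side.
- stand: Fixed stand. Origin on the bench under the funnel's stem (10 mm thick, tip 58 mm up). Passage along its own y, near world y, between wooden feet at x 65 to 85 and -85 to -65 mm, y -50 to 50, 16 high. Posts (14 mm) at x +-75, y 0 carry a board 190 (x) by 64 (y) mm, 125 to 137 mm up; white funnel cone above, 80 mm across, top 185 mm up.
- small_dish_bowl (a point): Centre of the bowl of the smaller white porcelain dish, a bystander of the same shape: bowl 60 mm across and 32 mm high, this point 16 mm above the bench, handle 14 mm wide along its own +y to 95 mm from the bowl's axis. It stands on the same side of the stand as the larger dish; which of the two is nearer the robot varies.
There are look-alikes about, which are no part of the job. What is shaped like the part that bears casserole_grip but green, orange or yellow is not meant.

How it is judged (in metres and radians):
At the end, for the whole second after the job is handed in: The larger dish stands level (within 6 degrees) and at rest on the bench, the axis of its bowl within 15 mm of the funnel's stem; the smaller dish is within 20 mm of where it was (horizontal distance between casserole_bowl and stand below 0.015 m and height (world z) of casserole_bowl below 0.024 m and angle between casserole_bowl's own z axis and vertical below 0.1 rad and linear speed of casserole below 0.01 m/s and distance of small_dish_bowl from where it was at the start of the episode below 0.02 m); the robot touches nothing.
It fails at once if the stand is knocked (more than 8 N from anything) (contact force between stand and anything else above 8 N).
It fails at once if the larger dish is lifted more than 40 mm off the bench (height (world z) of casserole_bowl above 0.06 m).
It fails at once if the larger dish is tipped more than 20 degrees (angle between casserole_bowl's own z axis and vertical above 0.35 rad).
It fails at once if the smaller dish is pushed more than 20 mm or lifted (distance of small_dish_bowl from where it was at the start of the episode above 0.02 m).
It also fails if it takes over 42 s, if anything falls off the work surface, if the arm or the gripper's body presses on something with over 40 N, if the wrist force passes 120 N, or if a joint passes its speed limit or range.

## Working session

There is one attempt and no reset: what is moved stays moved. The work goes in short steps, each a Python script; the robot and the scene stay as the last script left them, time stands still between calls to the robot, and variables do not carry over. Pictures are saved under pics/ and viewed, at most 10 in all, crops included, and the job is handed in when it is done.

```bash
mkdir -p pics
python3 - <<'E'
from station import r
import cv2,pickle
d={n:r.snapshot(n) for n in("scene","top")}
pickle.dump(d,open('a.pkl','wb'))
for n in d:
    cv2.imwrite(f'pics/{n}0.png',d[n]['frame'][:,:,::-1]); print(n,d[n]['fx'],d[n]['R'],d[n]['t'])
E
```

```text
scene 534.6030502660029 [[ 0.02886765  0.99955868  0.00700707]
 [ 0.62085823 -0.0124359  -0.78382422]
 [-0.78339117  0.02697756 -0.62094323]] [-0.09141486 -0.22360074  1.34479381]
top 561.1710649424325 [[ 3.04658133e-02 -9.99535654e-01  5.56814958e-04]
 [-9.94395176e-01 -3.03655481e-02 -1.01272733e-01]
 [ 1.01242616e-01  2.53166208e-03 -9.94858544e-01]] [0.0614135  0.44705574 0.94505182]
```

View pics/scene0.png

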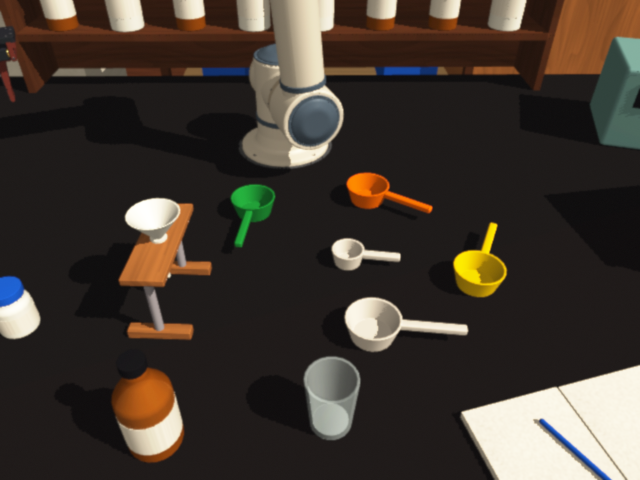

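View pics/top0.png

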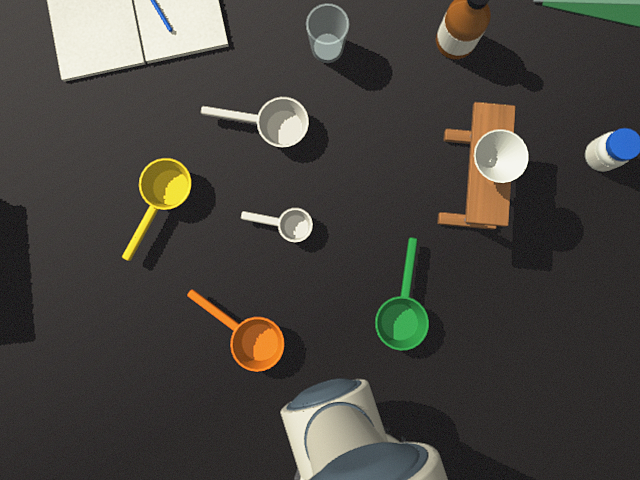

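The top view shows the large dish's bowl at about (283,122) with its handle tip at (203,110), and the small dish at (295,225). The funnel is at (501,156) and the foot ends at (446,135) and (440,218). The glass at (327,45) is close to the slide path on the far side.

```bash
cat > h.py <<'E'
import numpy as np,cv2
def ray(d,uv,z):
    uv=np.atleast_2d(uv).astype(float)
    c=np.c_[(uv[:,0]-d['cx'])/d['fx'],(uv[:,1]-d['cy'])/d['fy'],np.ones(len(uv))]
    R=np.array(d['R']);C=-R.T@np.array(d['t']);w=c@R
    return C+w*((z-C[2])/w[:,2])[:,None]
def blobs(d,lo,hi,amin=150):
    m=cv2.inRange(cv2.cvtColor(d['frame'],cv2.COLOR_RGB2HSV),lo,hi)
    cs,_=cv2.findContours(m,cv2.RETR_EXTERNAL,cv2.CHAIN_APPROX_NONE)
    return m,[c for c in cs if cv2.contourArea(c)>amin]
def circ(P):
    A=np.c_[2*P[:,:2],np.ones(len(P))];s=np.linalg.lstsq(A,(P[:,:2]**2).sum(1),rcond=None)[0]
    return s[:2],np.sqrt(s[2]+s[:2]@s[:2])
E
python3 - <<'E'
import pickle;from h import *
np.set_printoptions(precision=4,suppress=True)
D=pickle.load(open('a.pkl','rb'))
for n,d in D.items():
    m,cs=blobs(d,(0,0,110),(179,70,255))
    for c in cs:
        x,y,w,h=cv2.boundingRect(c); print(n,'white',(x,y,w,h),cv2.contourArea(c))
    m,cs=blobs(d,(4,70,60),(14,190,255),60)
    for c in cs: 
        print(n,'wood',cv2.boundingRect(c),cv2.contourArea(c),cv2.approxPolyDP(c,3,True).reshape(-1,2).tolist())
d=D['top']
m,cs=blobs(d,(0,0,110),(179,70,255))
for nm,p,z,rad in(('big',(283,122),.04,.045),('small',(295,225),.032,.03),('funnel',(501,156),.185,.04)):
    c=[c for c in cs if cv2.pointPolygonTest(c,p,False)>=0]
    if not c: print(nm,'none');continue
    c=c[0].reshape(-1,2); P=ray(d,c,z); c0=ray(d,p,z)[0,:2]
    for i in range(5):
        k=abs(np.linalg.norm(P[:,:2]-c0,axis=1)-rad)<(.012 if i<2 else .004); c0,rr=circ(P[k])
    far=P[np.argsort(-np.linalg.norm(P[:,:2]-c0,axis=1))[:8]].mean(0)
    t=ray(d,c[np.argsort(-np.linalg.norm(P[:,:2]-c0,axis=1))[:8]],.036).mean(0)
    print(nm,c0,rr,k.sum(),'tip',t[:2],'yaw',np.degrees(np.arctan2(*(t[:2]-c0)[::-1]))-90,np.linalg.norm(t[:2]-c0))
E
```

```text
scene white (119, 397, 64, 58) 1463.5
scene white (461, 365, 179, 115) 14471.0
scene white (304, 357, 56, 82) 3366.0
scene white (345, 297, 123, 55) 2978.0
scene white (148, 290, 16, 41) 248.0
scene white (0, 289, 40, 50) 1305.0
scene white (332, 238, 69, 32) 1083.5
scene white (125, 198, 55, 45) 1585.5
scene white (54, 69, 32, 7) 166.5
scene white (7, 61, 15, 15) 155.0
scene white (616, 37, 24, 37) 546.0
scene white (489, 0, 38, 31) 923.0
scene white (430, 0, 31, 18) 465.0
scene white (367, 0, 30, 19) 468.0
scene white (243, 0, 101, 167) 10511.5
scene white (237, 0, 33, 32) 885.5
scene white (173, 0, 32, 19) 494.0
scene white (105, 0, 39, 32) 988.5
scene white (40, 0, 36, 19) 530.5
scene wood (127, 322, 67, 18) 939.5 [[127, 328], [131, 338], [190, 339], [193, 326], [188, 323], [164, 323], [159, 331], [153, 323], [131, 322]]
scene wood (118, 203, 94, 84) 3155.0 [[192, 203], [178, 203], [180, 214], [167, 230], [164, 242], [155, 244], [141, 232], [119, 276], [121, 285], [164, 286], [169, 272], [210, 274], [210, 261], [186, 261], [181, 267], [174, 260], [193, 211]]
scene wood (171, 67, 
[... 1644 characters left out ...]
473, 162], [473, 148], [487, 131], [505, 128], [513, 132], [515, 106]]
top wood (445, 0, 46, 41) 1121.0 [[453, 0], [446, 11], [448, 21], [456, 18], [458, 23], [452, 23], [452, 28], [445, 22], [449, 25], [447, 29], [452, 30], [448, 31], [461, 40], [474, 39], [489, 22], [488, 5], [479, 12], [473, 9], [478, 11], [476, 14], [470, 11], [466, 0], [458, 1], [457, 8], [451, 3]]
big [0.6246 0.153 ] 0.04450949917393531 141 tip [0.6425 0.2951] yaw -7.203081507520551 0.1431935247961366
small [0.4471 0.1256] 0.029370187459796554 94 tip [0.461  0.2169] yaw -8.675554633567202 0.09226546907422371
funnel [ 0.5408 -0.1789] 0.03906787157032293 152 tip [ 0.5708 -0.2212] yaw -144.64393001107806 0.051866696337575
```

Run:
```python
import pickle;from h import *
np.set_printoptions(precision=4,suppress=True)
D=pickle.load(open('a.pkl','rb'));d=D['top']
print('board',ray(d,[(475,101),(515,105),(508.5,227)],.137)[:,:2])
print('feet',ray(d,[(446,128.5),(444,141),(439,212),(437,223)],.016)[:,:2])
s=D['scene'];print('scene feet',ray(s,[(193,326),(190,339),(210,261),(131,322),(188,323)],.016)[:,:2])
m,cs=blobs(s,(0,0,110),(179,70,255))
for b,z in (((125,198),.185),((345,297),.04)):
    c=[c for c in cs if cv2.boundingRect(c)[:2]==b][0].reshape(-1,2)
    P=ray(s,c,z); c0=np.array([.5408,-.1789]) if z>.1 else np.array([.6246,.153]);R0=.04 if z>.1 else .045
    for i in range(4):
        k=abs(np.linalg.norm(P[:,:2]-c0,axis=1)-R0)<(.008 if i<2 else .004);c0,rr=circ(P[k])
    print(c0,rr,k.sum())
print('glass',ray(d,[(306,25),(327,61),(328,55)],0)[:,:2],ray(d,[(327,3),(306,22),(349,24)],.1)[:,:2], 'scene',ray(s,[(330,437)],0)[:,:2], ray(s,[(333,360)],.1)[:,:2])
```

```text
board [[ 0.6377 -0.1538]
 [ 0.6332 -0.216 ]
 [ 0.4422 -0.2054]]
feet [[ 0.6276 -0.135 ]
 [ 0.6049 -0.1317]
 [ 0.4783 -0.1241]
 [ 0.459  -0.1208]]
scene feet [[ 0.6148 -0.1306]
 [ 0.6414 -0.131 ]
 [ 0.4586 -0.1246]
 [ 0.604  -0.2309]
 [ 0.6082 -0.1396]]
[ 0.5411 -0.1792] 0.04024913503767925 100
[0.6265 0.1543] 0.04579474150024313 105
glass [[0.8185 0.1196]
 [0.7513 0.0791]
 [0.7627 0.0776]] [[0.8096 0.0814]
 [0.7758 0.115 ]
 [0.7745 0.0441]] scene [[0.8024 0.0799]] [[0.7531 0.0841]]
```

Run:
```python
from station import r
from h import *
import numpy as np
g=np.array([.6405,.2727])
for yaw in(82.8,-97.2): print(yaw,r.inverse_kinematics([*g,.36],[180,0,yaw]),r.inverse_kinematics([.548,-.059,.193],[180,0,yaw+3.7]))
yaw=min((82.8,-97.2),key=lambda y:abs((r.inverse_kinematics([*g,.36],[180,0,y]) or [999]*6)[5]))
open('yaw','w').write(str(yaw))
r.reach([*g,.40],[180,0,yaw])
r.servo_line([*g,.28],speed=.2)
d=r.snapshot('wrist');cv2.imwrite('pics/w1.png',d['frame'][:,:,::-1])
import pickle;pickle.dump(d,open('w.pkl','wb'))
s=r.sense();print(yaw,s['clock'],s['tcp_pos'],s['orientation'])
```

```text
82.8 [ 2.02629212e+01  2.02287150e+01  5.78532301e+01 -2.54444375e-14
  1.01918055e+02  2.74629212e+01] [-9.68170289  1.40871297 96.13084232  0.         82.46044471 -6.18170289]
-97.2 None NoneTraceback (most recent call last):
  File "<stdin>", line 6, in <module>
  File "<stdin>", line 6, in <lambda>
ValueError: The truth value of an array with more than one element is ambiguous. Use a.any() or a.all()
```

Run:
```python
from station import r
from h import *
import pickle
g=[.6405,.2727]
r.reach([*g,.40],[180,0,82.8])
r.servo_line([*g,.28],speed=.2)
d=r.snapshot('wrist');cv2.imwrite('pics/w1.png',d['frame'][:,:,::-1])
pickle.dump(d,open('w.pkl','wb'))
R=np.array(d['R']);p=R@np.array([*g,.03])+d['t'];print('grip px',d['fx']*p[0]/p[2]+d['cx'],d['fy']*p[1]/p[2]+d['cy'])
s=r.sense();print(s['clock'],s['tcp_pos'],s['orientation'])
```

```text
grip px 323.21082742554864 252.67250760985408
4.1083 [0.64091642 0.27270997 0.28260367] [ 1.79810208e+02 -9.68064408e-02  8.27896372e+01]
```

View pics/w1.png

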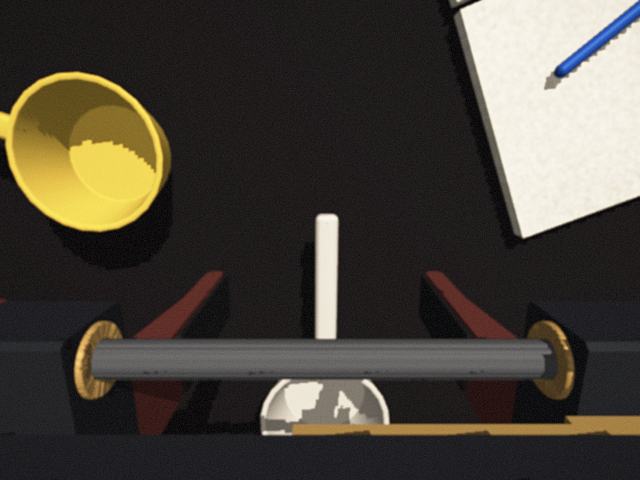

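The wrist view shows the handle centred at column 326 with its tip at row 214. That agrees with the predicted grip pixel (323,253), so I'll descend, grasp and slide.

Run:
```python
from station import r
from h import *
import pickle
g=[.6413,.2727]
r.servo_line([*g,.194],speed=.12)
s=r.sense();print(s['tcp_pos'],s['contact_force'])
r.grab(25)
s=r.sense();print(s['clock'],s['tcp_pos'],s['opening'],s['gripper_force'],s['contact_force'])
r.servo_line([.557,.071,.194],[180,0,86.5],speed=.1)
s=r.sense();print(s['clock'],s['tcp_pos'],s['opening'],s['contact_force'])
D={n:r.snapshot(n) for n in('scene','top')};pickle.dump(D,open('b.pkl','wb'))
cv2.imwrite('pics/t2.png',D['top']['frame'][:,:,::-1])
```

```text
[0.64160434 0.27284438 0.19518348] [ 0.99669853 -0.54008019  0.95284633]
6.1 [0.64131181 0.27269191 0.19397618] 0.013652575959502082 24.999999403953552 [-0.18625066  0.30852152  0.67954162]
8.4333 [0.55706431 0.07111986 0.19393622] 0.013985141751368623 [-0.10410044 -0.98972195 -0.96536415]
```

View pics/t2.png

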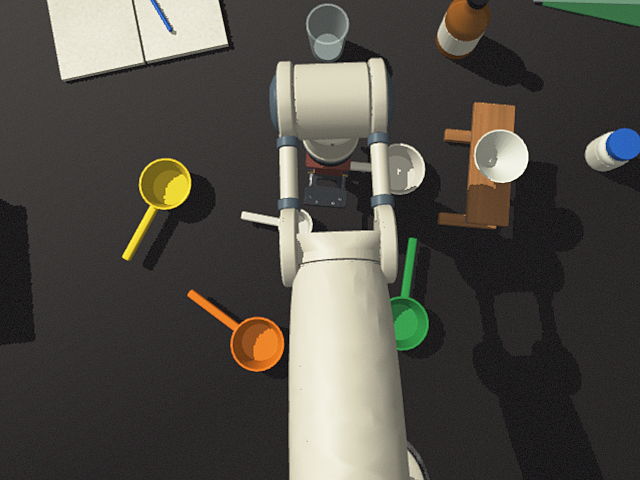

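The dish is held, with the bowl at about (402,168) in line with the passage. I'll measure it, then push in.

```bash
cat >> h.py <<'E'
def bowl(d,c0,R0=.045,z=.04):
    m,_=blobs(d,(0,0,110),(179,70,255))
    cs,_=cv2.findContours(m,cv2.RETR_LIST,cv2.CHAIN_APPROX_NONE)
    P=ray(d,np.vstack(cs).reshape(-1,2),z);c0=np.array(c0)
    for i in range(8):
        k=abs(np.linalg.norm(P[:,:2]-c0,axis=1)-R0)<(.01 if i<3 else .004);c0,rr=circ(P[k])
    return c0,rr,k.sum()
E
python3 - <<'E'
import pickle;from h import *
from station import r
D=pickle.load(open('b.pkl','rb'))
for n in D: print(n,bowl(D[n],[.5497,-.049]))
r.servo_line([.5525,-.005,.194],speed=.08)
D={n:r.snapshot(n) for n in('scene','top')}
for n in D: print(n,bowl(D[n],[.545,-.125]))
s=r.sense();print(s['clock'],s['tcp_pos'],s['contact_force'])
cv2.imwrite('pics/s3.png',D['scene']['frame'][:,:,::-1])
E
```

```text
scene (array([ 0.55195701, -0.04858177]), np.float64(0.045281190228542996), np.int64(96))
top (array([ 0.54870883, -0.04699121]), np.float64(0.0448155323125724), np.int64(158))
scene (array([ 0.54739439, -0.12450491]), np.float64(0.04534962366366655), np.int64(95))
top (array([ 0.54531228, -0.12532791]), np.float64(0.0439158947326018), np.int64(155))
9.7333 [ 0.55250551 -0.00469467  0.19397181] [-1.06804974 -1.25424738 -1.29010074]
```

View pics/s3.png

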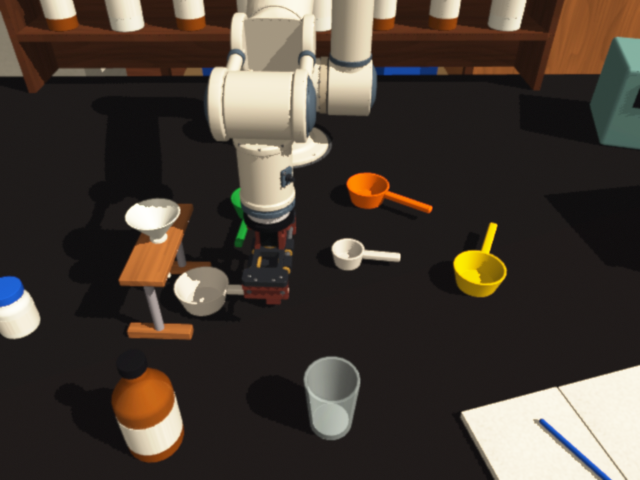

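The bowl sits between the foot ends at about (202,290) and the wrist is well above the funnel. Next is the final push, then release and retreat.

Run:
```python
from h import *
from station import r
r.servo_line([.548,-.059,.194],speed=.06)
r.wait(.3)
D={n:r.snapshot(n) for n in('scene','top')}
s=r.sense();print(s['clock'],s['tcp_pos'],s['contact_force'])
r.let_go()
r.servo_line([.548,-.055,.30],speed=.12)
r.servo_line([.535,.06,.36],speed=.2)
d=r.snapshot('scene');t=r.snapshot('top')
print(bowl(D['scene'],[.541,-.179]),bowl(d,[.541,-.179]),bowl(t,[.4471,.1256],.03,.032))
print(r.sense()['clock'])
cv2.imwrite('pics/s4.png',cv2.resize(d['frame'][170:370,90:330,::-1],None,fx=3,fy=3))
cv2.imwrite('pics/t4.png',t['frame'][:,:,::-1])
```

```text
11.1833 [ 0.54800374 -0.05881734  0.19397668] [ 0.16141427  0.00361743 -1.29501501]
(array([ 0.54427715, -0.17421068]), np.float64(0.04510607421768103), np.int64(68)) (array([ 0.54583686, -0.1731503 ]), np.float64(0.04492066707514313), np.int64(64)) (array([0.44658801, 0.12641792]), np.float64(0.029975832915712496), np.int64(73))
14.325
```

View pics/s4.png

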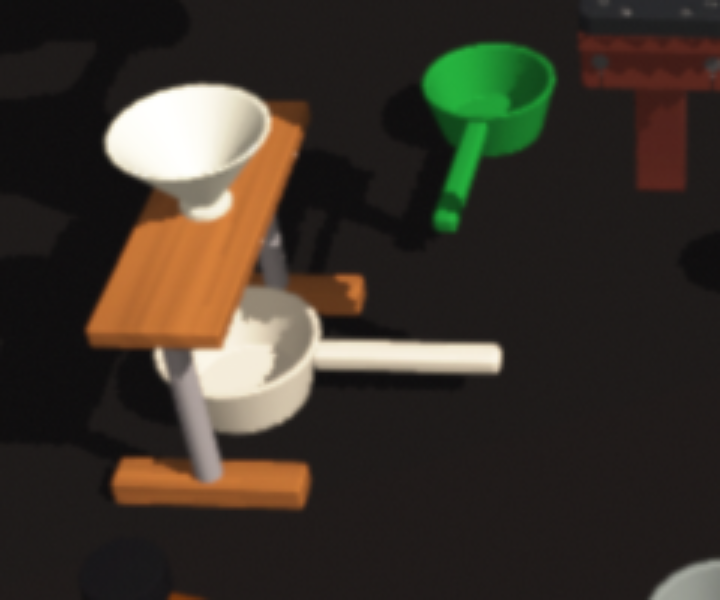

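View pics/t4.png

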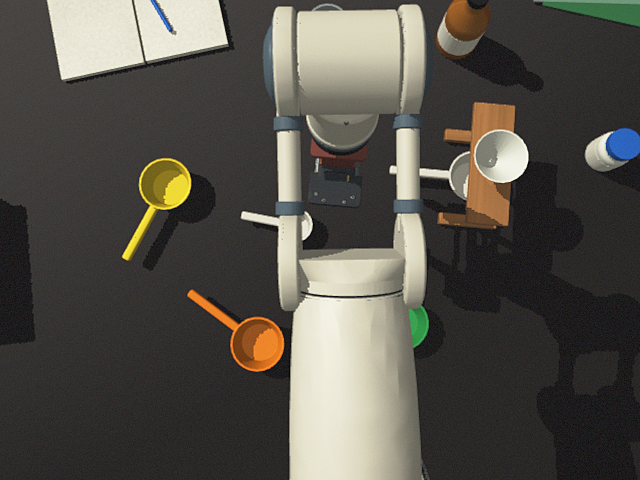

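The dish is in the passage, level and released, and the small dish hasn't moved. The scene fit is partly hidden by the post and board, so I'll cross-check with the handle tip at (390,170) in the top view.

Run:
```python
from h import *
from station import r
t=r.snapshot('top')
tip=ray(t,[(389.5,170)],.036)[0,:2];c=tip-.145*np.array([.061,.998]);e=np.linalg.norm(c-[.541,-.179]);print(tip,c,e)
if e<.009: print(r.hand_in())
```

```text
[ 0.54579962 -0.03428709] [ 0.53695462 -0.17899709] 0.004045377105087358
the job is handed in; nothing more can be done
None
```

The job is handed in: the larger dish is in the passage and released, level, with its bowl about 4–8 mm from the funnel's stem by camera estimate (limit 15 mm), and the small dish is within about 1 mm of where it was; the verdict wasn't shown.

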